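Put the rinsed parts beaker on its drying peg

ROBOT

A 7-joint arm with a two-finger parallel gripper is mounted at the origin on the work surface. World frame = base frame: x ahead of the robot, y to its left, z up, the work surface at z = 0. Lengths are in m, angles in rad, forces in N, time in s.
With the tool pointing down it reaches from about 0.4 to 0.925 m from the base axis. Payload 5.6 kg.
Tool frame: the origin (TCP) lies at the very end of the fingers, on their centre line; the grasp point (between the pads) lies 19 mm behind it; z points along the fingers, y is the line along which they close (so a half turn about z gives the same grasp; the last joint's range is limited). The gripper opens to 85 mm and grips with 20 to 120 N. Pads are 22 mm wide; open, the fingers measure 114 mm over their backs; the gripper's body (76 mm by 85 mm) begins 54 mm behind the grasp point. The pads swing forward as they close: fully open they stand 13 mm farther back than shut.
Start: joints at [1.208, 0.468, -0.012, 1.603, 0.006, 1.071, -0.056], TCP at [0.204, -0.617, 0.231] pointing down, gripper open.
Joint ranges: [-2.53, 2.53], [-0.31, 2.02], [-1.57, 1.55], [0.28, 2.44], [-1.29, 4.43], [0.15, 1.84], [-2.92, 2.92]. Speed limits (rad/s): [2.57, 2.57, 3.14, 3.14, 3.14, 3.14, 3.14].

INTERFACE

Orientations are given as [roll, pitch, yaw] about the fixed x, y, z axes, in that order (R = Rz(yaw) Ry(pitch) Rx(roll)).
In Python, from rig import reach, movel, move_joints, set_gripper, dwell, solve_ik, sense, snapshot, MotionError, close_job gives the robot as it stands. The module is installed in compiled form; this text tells all that it offers. Calls block until the motion is done:
- reach(position, orientation): joint-space move of the TCP to a pose.
- movel(position, max_speed=0.15, orientation=None, stop_force=None): straight line of the TCP; orientation=None keeps the orientation; max_speed is the mean speed in m/s. With stop_force (N) it stops when the force on the tool has changed by that much, and returns True; else False.
- move_joints(angles): joint-space move.
- set_gripper(opening): finger opening in m; the grip force is fixed at half the most; returns when the fingers have stopped.
- dwell(seconds).
- solve_ik(position, orientation): joint angles nearest the present ones, or None.
- sense(): the state.
- snapshot(name): name is "side" or "top"; returns a dict with "image" (480x640x3 uint8, red, green, blue), "range_z" (480x640 float32, m along the optical axis (not along the pixel's ray), 0 where there is no reading), "camera_matrix" (3x3 intrinsics, pixels), "rvec" (rotation vector, rad) and "tvec" (3), from world to camera coordinates, as OpenCV has them. Camera axes: x right, y down, z forward; pixel columns grow to the right and rows downward; lengths in m; the calibration is good to about 2 mm. A picture is of the moment at which its call begins.
A pose or a line that the arm cannot do raises MotionError and nothing moves.
- close_job(): hands the job in; it is judged then, once.
The state is a dict: "clock": time; "joint_positions": joint angles; "dq": joint speeds; "joint_efforts": joint torques, N m; "position": TCP position; "orientation": TCP orientation; "contact_force": force on the tool from outside, world axes, zero at the start; "wrist_torque": the same for the moment, N m; "grip_width": finger opening in m; "finger_force": force on a finger pad.
Only numpy, scipy, OpenCV 4.12 (cv2) and the standard library are available. Lean on these libraries where they do the work, as an engineer would, in place of code of your own. Each camera call takes 0.05 s, during which the arm holds its last target. There are 200 camera calls.

TASK

Two rinsed steel cups lie on their sides on drip cradles. Take the wider one, turn it mouth down and lower it (do not drop it) over the free drying peg until its rim sits flat on the peg's base and it stands by itself, then let go. Leave the narrow cup and the white jar on the other peg as they are.

Things in the scene. Friction and masses are not known exactly. Their poses are not given: they have to be found in the camera images.
- beaker_mid (a point): centre (half-way along the axis) of the wider steel cup: straight, 52 mm outside diameter, 84 mm long, wall 3 mm, base 4 mm, 80 to 170 g. x axis: closed end to mouth, 42 mm each way. At first it lies level, 55 mm above the table, mouth away from the robot (0 to 40 degrees left of ahead), on two rests under its middle 50 mm; both sides are free. The fixed cradle's 6 mm floor is 110 by 62 mm
- peg_foot (a point): foot of the free drying peg, on its axis, at the top face of its base; z up. A white upright peg, 16 mm diameter, rises 60 mm above this point from a fixed round grey base, 92 mm diameter, 8 mm thick. With the cup in place the cup's centre is 42 mm above this point, with 15 mm of play round the peg
- narrow_mid (a point): centre of the narrow steel cup, to be left alone: 34 mm diameter, 84 mm long, lying on its own cradle in the same way, axis 55 mm above the table; x axis towards its mouth
- jar_mid (a point): centre of the white plastic jar, to be left alone: 58 mm diameter, 70 mm high, already upside down over the other drying peg, which is like the free one
Not all that is in view belongs to the job. Leave any red or yellow look-alike of the part that bears peg_foot alone.

How it is judged:
By the outcome, as a careful person would: the job done as asked, in the order asked, and still so for the second after the job is handed in, with the robot touching nothing.
It also fails if it takes over 43 s, if anything falls off the work surface, if the arm or the gripper's body presses on something with over 40 N, if the wrist force passes 120 N, or if a joint passes its speed limit or range.

## Working session

There is one attempt and no reset: what is moved stays moved. The work goes in short steps, each a Python script; the robot and the scene stay as the last script left them, time stands still between calls to the robot, and variables do not carry over. Pictures are saved under pics/ and viewed, at most 10 in all, crops included, and the job is handed in when it is done.

```bash
mkdir -p pics; cat > h.py <<'E'
import numpy as np, cv2
from rig import *
from scipy.spatial.transform import Rotation as Rn
def snap(n):
    s=snapshot(n); R=cv2.Rodrigues(np.array(s["rvec"],float))[0]; t=np.array(s["tvec"],float).ravel()
    K=np.array(s["camera_matrix"]); z=s["range_z"].astype(float)
    v,u=np.mgrid[:480,:640]
    pc=np.stack([(u-K[0,2])/K[0,0]*z,(v-K[1,2])/K[1,1]*z,z],-1)
    P=(pc-t)@R; P[z==0]=np.nan
    return s,P
E
python3 - <<'E'
from h import *
for n in("top","side"):
    s,P=snap(n); np.savez(f"{n}0.npz",P=P,im=s["image"]); cv2.imwrite(f"pics/{n}0.png",s["image"][:,:,::-1])
    print(n,s["camera_matrix"],-cv2.Rodrigues(s["rvec"])[0].T@np.ravel(s["tvec"]),np.nanmin(P,(0,1)),np.nanmax(P,(0,1)))
print(sense())
E
```

```text
top [[609.05825088   0.         328.27778478]
 [  0.         609.05825088 236.52693362]
 [  0.           0.           1.        ]] [0.48469526 0.0166856  1.28961191] [ 0.0763243  -1.05466119 -0.77598686] [1.47400836 1.17507789 0.13651484]
side [[434.75955001   0.         320.39682306]
 [  0.         434.75955001 245.20674727]
 [  0.           0.           1.        ]] [ 0.21321753 -0.48675669  0.68561237] [-0.03477437 -0.60265371 -0.76917597] [2.01616915 2.24740657 0.34343376]
{'clock': 0.1, 'joint_positions': array([ 1.20799047,  0.46828695, -0.01161878,  1.60348617,  0.00602101,
        1.0713877 , -0.05629051]), 'dq': array([-0.00054064, -0.00191493,  0.00105324, -0.00212817, -0.00153363,
       -0.00021997,  0.00018441]), 'joint_efforts': array([ 4.36931832e-04, -5.33517802e+01,  2.12668878e-02, -2.51963907e+01,
        1.15251596e-02,  4.27499064e-03,  8.92226836e-06]), 'position': array([ 0.20414249, -0.61661286,  0.23045376]), 'orientation': array([-3.14006371e+00,  1.23280521e-04,  3.19775065e-01]), 'contact_force': array([0.14270848, 0.16012476, 0.16584778]), 'wrist_torque': array([ 0.01683217, -0.00515029,  0.02270762]), 'finger_force': 0.0, 'grip_width': 0.08542567596389457}
```

View pics/top0.png

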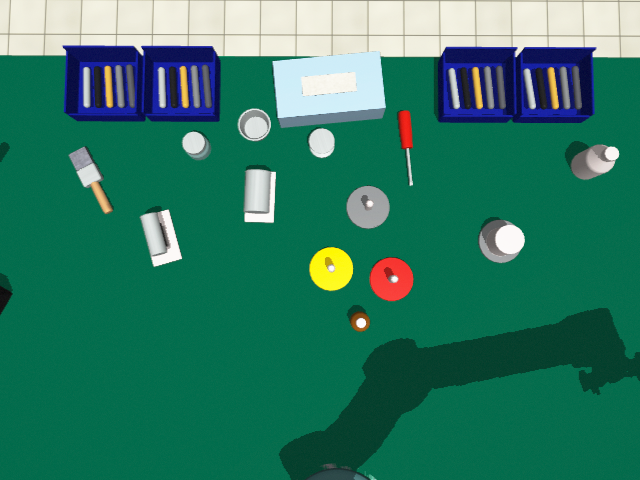

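View pics/side0.png

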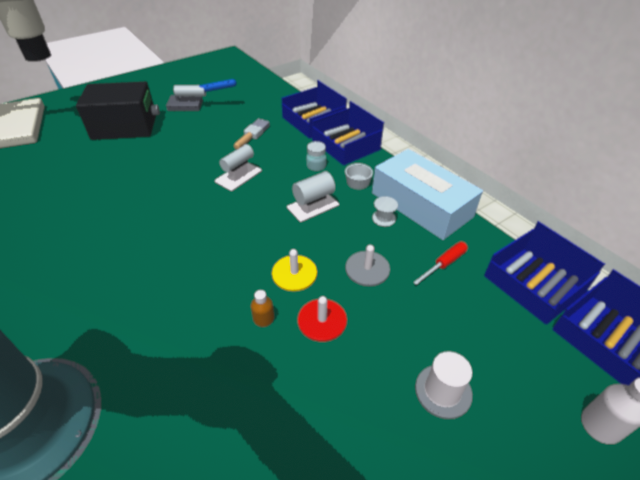

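The top view shows the following:
- **Cups:** there are two lying steel cups on white cradles, at (258,191) and (154,233). The first is clearly wider.
- **Pegs:** the grey one is free at (368,207). The yellow one at (331,268) and the red one at (391,279) are look-alikes. The white jar at (508,240) covers the other grey peg.
- **Others:** the upright grey cans at (196,145), (254,125) and (321,143) don't belong to the job.

The side view agrees, with the wide cup at (313,190) and the grey peg at (368,265). The cup I want is (258,191) and the peg is (368,207). I'll measure both and confirm them in a crop.

```bash
cat > m.py <<'E'
from h import *
from scipy.optimize import least_squares
T=np.load("top0.npz"); S=np.load("side0.npz")
def reg(D,c,r):
    P=D["P"]; m=np.hypot(P[...,0]-c[0],P[...,1]-c[1])<r
    return P[m],D["im"][m].astype(int)
def cyl(u,v,r,name):
    c=np.nanmedian(T["P"][v-3:v+4,u-3:u+4].reshape(-1,3),0)
    for lab,Ds in(("top",[T]),("side",[S]),("both",[T,S])):
        Q=np.vstack([reg(D,c,0.075)[0] for D in Ds]); Q=Q[(Q[:,2]>0.05)&(Q[:,2]<0.1)]
        def f(p):
            d=np.array([np.cos(p[2]),np.sin(p[2])]); 
            o=(Q[:,:2]-p[:2])@np.array([-d[1],d[0]])
            return np.hypot(o,Q[:,2]-p[3])-r
        p=least_squares(f,[c[0],c[1],0.2,0.055],loss="soft_l1",f_scale=.002).x
        s=(Q[:,:2]-p[:2])@np.array([np.cos(p[2]),np.sin(p[2])]); k=np.abs(f(p))<.003
        lo,hi=np.percentile(s[k],[.5,99.5]); m=p[:2]+(lo+hi)/2*np.array([np.cos(p[2]),np.sin(p[2])])
        print(name,lab,"mid",m.round(4),"yaw",p[2].round(4),"z",p[3].round(4),"len",(hi-lo).round(4),"rms",np.sqrt(np.mean(f(p)[k]**2)).round(4),k.mean().round(2))
cyl(258,191,.026,"wide"); cyl(154,233,.017,"narrow")
def circ(pts,r):
    h=cv2.convexHull(pts.astype(np.float32)[:,None])[:,0]
    q=least_squares(lambda p:np.hypot(*(h-p[:2]).T)-p[2],[*h.mean(0),r]).x; return q.round(4)
c=T["P"][215,362]; c=np.nanmedian(T["P"][195:220,350:385].reshape(-1,3),0)
for l,D in(("top",T),("side",S)):
    Q,I=reg(D,c,.07); g=(I.max(1)-I.min(1)<25)&(Q[:,2]<.016)&(Q[:,2]>.002)
    t=Q[(Q[:,2]>.062)&(Q[:,2]<.075)]
    print("peg",l,circ(Q[g,:2],.046),"z",np.median(Q[g,2]).round(4),"top",t.mean(0).round(4),len(t),Q[:,2].max().round(4))
im=T["im"][80:290,120:440]; cv2.imwrite("pics/crop1.png",cv2.resize(im[:,:,::-1],(800,525),interpolation=cv2.INTER_CUBIC))
E
python3 m.py
```

```text
wide top mid [0.6702 0.1653] yaw -0.0283 z 0.0545 len 0.0834 rms 0.0014 0.85
wide side mid [0.6716 0.1651] yaw -0.0305 z 0.0546 len 0.0846 rms 0.0013 0.88
wide both mid [0.6707 0.1652] yaw -0.0295 z 0.0545 len 0.0841 rms 0.0014 0.86
narrow top mid [0.5816 0.3745] yaw 0.2882 z 0.0547 len 0.0836 rms 0.0015 0.86
narrow side mid [0.5833 0.3746] yaw 0.2858 z 0.0546 len 0.0848 rms 0.0012 0.87
narrow both mid [0.5822 0.3745] yaw 0.2869 z 0.0547 len 0.0845 rms 0.0014 0.87
peg top [ 0.6458 -0.0634  0.045 ] z 0.0075 top [ 0.6458 -0.0638  0.0664] 45 0.0714
peg side [ 0.6469 -0.0647  0.0456] z 0.008 top [ 0.6458 -0.0658  0.0665] 40 0.0695
```

```bash
python3 - <<'E'
from h import *
# reachability of tilted tools: elevation a below horizontal, at cup / at peg
for a in (0,10,20,30,40,50):
  for name,p in (("cup",(0.58,.16,.06)),("peg",(.55,-.07,.12))):
    r=[]
    for yaw in (-20,0,15,30):
      for roll in (0,180):
        aa=a if name=="cup" else a+90
        R=Rn.from_euler('z',yaw,degrees=True)*Rn.from_euler('y',90+0,degrees=True)
        z=Rn.from_euler('z',yaw,degrees=True).apply([np.cos(np.radians(aa)),0,-np.sin(np.radians(aa))])
        y=Rn.from_euler('z',yaw+roll,degrees=True).apply([0,1,0]); x=np.cross(y,z)
        q=solve_ik(list(p),list(Rn.from_matrix(np.c_[x,y,z]).as_euler('xyz')))
        r.append((yaw,roll,q is not None))
    print(a,name,[(y,ro) for y,ro,o in r if o])
E
```

```text
0 cup [(-20, 0), (-20, 180), (0, 0), (0, 180), (15, 0), (15, 180), (30, 0), (30, 180)]
0 peg [(-20, 0), (-20, 180), (0, 0), (0, 180), (15, 0), (15, 180), (30, 0), (30, 180)]
10 cup [(-20, 0), (-20, 180), (0, 0), (0, 180), (15, 0), (15, 180), (30, 0), (30, 180)]
10 peg [(-20, 0), (-20, 180), (0, 0), (0, 180), (15, 0), (15, 180), (30, 0), (30, 180)]
20 cup [(-20, 0), (-20, 180), (0, 0), (0, 180), (30, 0), (30, 180)]
20 peg [(-20, 0), (-20, 180), (0, 0), (0, 180), (15, 0), (15, 180), (30, 0), (30, 180)]
30 cup [(-20, 0), (-20, 180), (0, 0), (0, 180), (30, 0), (30, 180)]
30 peg [(-20, 0), (-20, 180), (0, 0), (0, 180), (15, 0), (15, 180), (30, 0), (30, 180)]
40 cup [(-20, 0), (-20, 180), (0, 0), (0, 180), (15, 0), (15, 180), (30, 0), (30, 180)]
40 peg [(-20, 0), (-20, 180), (0, 0), (0, 180), (15, 0), (15, 180), (30, 0), (30, 180)]
50 cup [(-20, 0), (-20, 180), (0, 0), (0, 180), (15, 0), (15, 180), (30, 0), (30, 180)]
50 peg [(-20, 0), (-20, 180), (0, 0), (0, 180), (15, 0), (15, 180), (30, 0), (30, 180)]<sys>:0: UserWarning: Gimbal lock detected. Setting third angle to zero since it is not possible to uniquely determine all angles.
```

View pics/crop1.png

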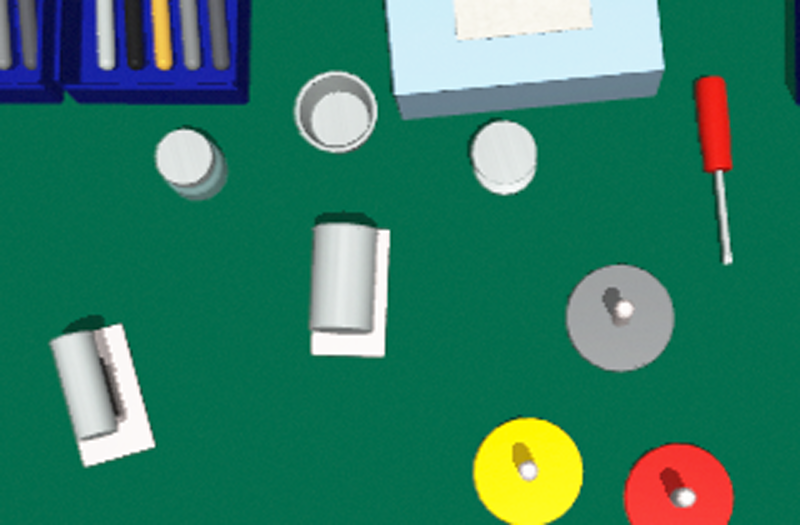

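The crop confirms the choice: the wide lying cup at crop (345,277) and the bare grey peg at (620,317) are distinct from the narrow cup, the upright cans and the yellow and red pegs. I'll grasp from the closed end, with the tool tilted about 30° below horizontal. Turning the cup 90° then leaves the tool 30° past vertical.

```bash
cat >> h.py <<'E'
CUP=np.array([.6709,.1652,.055]); CY=-.0295; PEG=np.array([.646,-.0645,.008])
def toolR(el,yaw,flip=0):   # el: deg below horizontal, yaw rad
    a=np.radians(el); z=np.array([np.cos(a)*np.cos(yaw),np.cos(a)*np.sin(yaw),-np.sin(a)])
    y=np.array([-np.sin(yaw),np.cos(yaw),0])*(-1 if flip else 1)
    return np.c_[np.cross(y,z),y,z]
def eul(R): return list(Rn.from_matrix(R).as_euler('xyz'))
def tcp(grasp,R): return list(np.asarray(grasp)+.019*R[:,2])
S=-.006  # grasp point along cup axis
E
python3 - <<'E'
from h import *
d=np.array([np.cos(CY),np.sin(CY),0])
for el in (20,25,30,35):
  for fl in (0,1):
    R=toolR(el,CY,fl); g=CUP+S*d
    q=solve_ik(tcp(g,R),eul(R)); q1=solve_ik(tcp(g-.14*R[:,2],R),eul(R)); q2=solve_ik(tcp(g+[0,0,.12],R),eul(R))
    print(el,fl,*[None if k is None else np.round(k,2) for k in(q,q1,q2)])
    for yd in (-30,-15,0,20):
      R=toolR(el+90,np.radians(yd),fl); q=solve_ik(tcp(PEG+[0,0,.042-S],R),eul(R));q2=solve_ik(tcp(PEG+[0,0,.142-S],R),eul(R))
      print("   ",yd,*[None if k is None else np.round(k,2) for k in(q,q2)])
E
```

```text
20 0 [-0.49  0.9  -0.01  2.21  2.61  1.2  -1.55] None [-0.11  0.67 -0.45  2.24  2.52  1.13 -1.16]
    -30 [ 0.52  0.98 -0.69  1.42  0.41  1.23  0.84] [ 0.53  0.86 -0.71  1.39  0.33  1.36  0.86]
    -15 [ 0.48  0.99 -0.69  1.4   0.47  1.29  1.04] [ 0.49  0.87 -0.71  1.37  0.4   1.42  1.06]
    0 [ 0.45  0.99 -0.69  1.4   0.55  1.32  1.23] [ 0.46  0.88 -0.73  1.37  0.49  1.45  1.26]
    20 [ 0.65  1.35 -1.34  1.41  1.19  1.72  1.22] [ 0.64  1.19 -1.34  1.37  1.04  1.77  1.26]
20 1 [-0.49  0.9  -0.01  2.21  2.61  1.2   1.6 ] None [-0.11  0.67 -0.45  2.24  2.52  1.13  1.99]
    -30 [ 0.16  0.85 -0.08  1.45 -0.09  1.16 -1.95] [ 0.18  0.74 -0.11  1.42 -0.08  1.31 -1.98]
    -15 [ 0.15  0.87 -0.12  1.43  0.02  1.19 -1.79] [ 0.17  0.75 -0.15  1.4   0.03  1.34 -1.8 ]
    0 [ 0.14  0.87 -0.15  1.43  0.13  1.21 -1.62] [ 0.16  0.76 -0.19  1.39  0.13  1.36 -1.62]
    20 [ 0.13  0.86 -0.22  1.45  0.29  1.2  -1.42] [ 0.17  0.75 -0.27  1.41  0.29  1.35 -1.4 ]
25 0 [-0.28  0.87 -0.23  2.19  2.59  1.13 -1.35] None [ 0.08  0.69 -0.67  2.21  2.44  1.07 -0.97]
    -30 [ 0.51  1.02 -0.68  1.35  0.36  1.33
[... 2109 characters left out ...]
[ 0.39  1.13 -0.7   1.18  0.52  1.65  1.26] [ 0.4   1.03 -0.73  1.16  0.48  1.77  1.27]
    20 [ 0.41  1.2  -0.9   1.21  0.82  1.74  1.41] [ 0.41  1.07 -0.9   1.2   0.74  1.84  1.45]
35 1 [ 0.11  0.91 -0.68  2.14  2.45  1.04  2.23] [-0.02  0.61 -0.67  2.38  2.27  1.02  2.1 ] [-0.08  0.54 -0.45  2.16  2.25  0.72  2.22]
    -30 [ 0.18  0.99 -0.06  1.25 -0.17  1.47 -1.9 ] [ 0.18  0.88 -0.07  1.23 -0.17  1.6  -1.93]
    -15 [ 0.14  1.01 -0.09  1.21 -0.04  1.52 -1.75] [ 0.15  0.9  -0.1   1.19 -0.04  1.65 -1.76]
    0 [ 0.1   1.01 -0.11  1.21  0.1   1.54 -1.6 ] [ 0.11  0.9  -0.13  1.19  0.1   1.67 -1.6 ]
    20 [ 0.05  1.   -0.15  1.25  0.28  1.51 -1.4 ] [ 0.07  0.89 -0.19  1.23  0.29  1.64 -1.39]
```

```bash
cat >> h.py <<'E'
EL=35
D=np.array([np.cos(CY),np.sin(CY),0])
def st():
    s=sense(); print(round(s["clock"],2),np.round(s["position"],4),np.round(s["joint_positions"],2),np.round(s["contact_force"],1),round(s["grip_width"],4),round(s["finger_force"],1)); return s
E
python3 - <<'E'
from h import *
R=toolR(EL,CY,0); e=eul(R); g=CUP+S*D; pre=g-.10*R[:,2]
reach([.42,-.05,.40],eul(toolR(60,0,0))); st()
reach(tcp(pre+[0,0,.08],R),e); st()
movel(tcp(pre,R),.2); st()
s,P=snap("side"); cv2.imwrite("pics/pre.png",s["image"][60:360,120:520,::-1].repeat(2,0).repeat(2,1))
E
```

```text
Traceback (most recent call last):
rig.MotionError: the arm cannot take that pose within its joint ranges
```

```bash
python3 - <<'E'
from h import *
R=toolR(EL,CY,0); e=eul(R); g=CUP+S*D; pre=g-.10*R[:,2]
for p,r in [((.5,-.05,.35),toolR(90,0,0)),((.55,0,.3),toolR(80,0,0)),((.6,.05,.3),toolR(60,0,0)),((.6,.1,.25),toolR(45,0,0)),(tcp(pre+[0,0,.08],R),R),(tcp(pre+[0,0,.04],R),R),(tcp(pre,R),R)]:
    q=solve_ik(list(p),eul(r)); print(np.round(p,3),None if q is None else np.round(q,2))
E
```

```text
[ 0.5  -0.05  0.35] [ 0.8   0.21 -0.88  1.76  0.17  1.25  1.45]
[0.55 0.   0.3 ] [ 0.72  0.26 -0.91  1.85  0.29  0.97  1.27]
[0.6  0.05 0.3 ] [ 0.62  0.19 -0.88  2.    0.49  0.55  1.  ]
[0.6  0.1  0.25] [ 0.08  0.18 -0.45  2.24  1.64  0.31 -0.29]
[0.599 0.167 0.181] [ 0.36  0.7  -1.11  2.3   2.15  1.09 -0.68]
[0.599 0.167 0.141] [ 0.2   0.69 -0.89  2.31  2.24  1.06 -0.84]
[0.599 0.167 0.101] [ 0.21  0.82 -0.89  2.31  2.33  1.16 -0.86]
```

```bash
python3 - <<'E'
from h import *
R=toolR(EL,CY,0); e=eul(R); g=CUP+S*D; pre=g-.10*R[:,2]
reach([.55,-.0,.30],eul(toolR(80,0,0))); st()
reach(tcp(pre+[0,0,.06],R),e); st()
movel(tcp(pre,R),.2); st()
s,P=snap("side"); cv2.imwrite("pics/pre.png",s["image"][60:360,120:520,::-1].repeat(2,0).repeat(2,1))
E
```

```text
2.62 [ 0.5501 -0.0011  0.2998] [ 0.72  0.26 -0.91  1.85  0.29  0.97  1.27] [-0.3  0.3  0.3] 0.0855 0.0
4.71 [0.599  0.167  0.1618] [-0.41  0.43 -0.16  2.34  2.29  0.72 -1.17] [ 0.1 -0.7 -0.2] 0.0851 0.0
5.16 [0.5987 0.1669 0.1012] [-0.4   0.59 -0.18  2.34  2.4   0.85 -1.3 ] [ 1.1 -0.3 -0.1] 0.0854 0.0
```

View pics/pre.png

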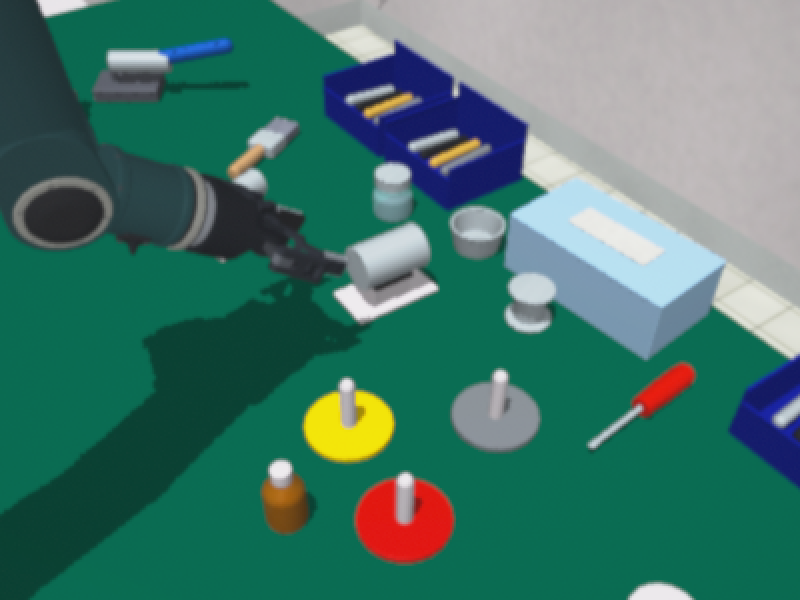

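The gripper is lined up behind the closed end of the wide cup (crop (390,255)). The arm is clear of the table and of the narrow cup (250,182). I'll approach, grip and lift.

```bash
python3 - <<'E'
from h import *
R=toolR(EL,CY,0); g=CUP+S*D
hit=movel(tcp(g,R),.12,stop_force=8); print(hit); st()
if not hit:
    set_gripper(0.03); st()
    try: movel(tcp(g+[0,0,.09],R),.12)
    except MotionError as x: print(x); movel(tcp(g+[0,0,.06],R),.12)
    st()
    s,P=snap("side"); cv2.imwrite("pics/lift.png",s["image"][60:360,120:520,::-1].repeat(2,0).repeat(2,1)); np.savez("lift.npz",P=P,im=s["image"])
    for yd in (-30,-15,0,20):
      Rf=toolR(EL+90,np.radians(yd),0); q2=solve_ik(tcp(PEG+[0,0,.142-S],Rf),eul(Rf)); print(yd,None if q2 is None else np.round(q2,2))
E
```

```text
False
6.19 [0.68   0.1652 0.0443] [-0.33  0.76 -0.15  2.17  2.52  0.82 -1.31] [-0.7  0.3 -0. ] 0.0854 0.0
6.6 [0.6804 0.1653 0.0446] [-0.33  0.76 -0.15  2.17  2.52  0.82 -1.31] [-3.3  0.2  4.3] 0.051 62.5
7.5 [0.68   0.1647 0.1331] [-0.36  0.56 -0.11  2.19  2.39  0.66 -1.18] [ 0.1  1.5 -1.3] 0.0512 62.3
-30 [ 0.7   1.29 -1.34  1.18  0.72  1.82  0.58]
-15 [ 0.58  1.18 -1.12  1.15  0.64  1.83  0.89]
0 [ 0.46  1.09 -0.9   1.15  0.59  1.82  1.19]
20 [ 0.41  1.07 -0.9   1.2   0.74  1.84  1.45]
```

View pics/lift.png

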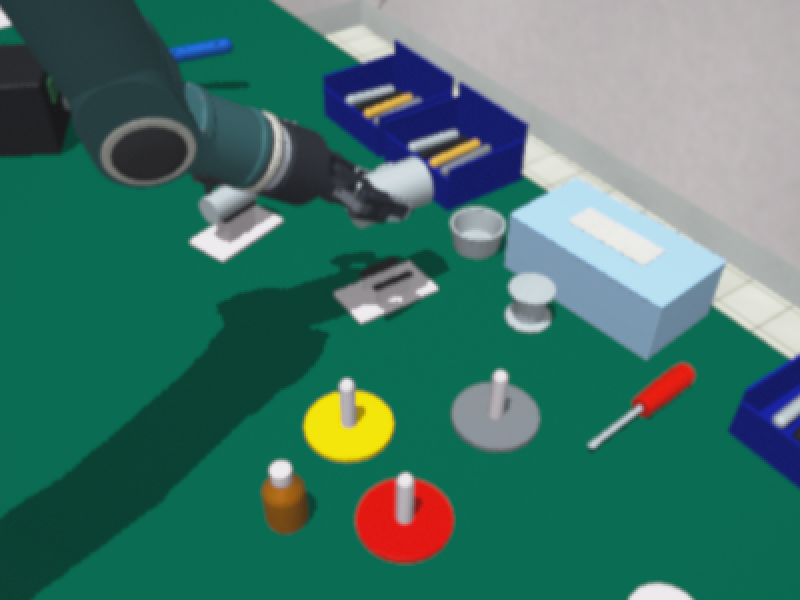

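The cup is held level at crop (400,190) and is clear of its empty cradle; the narrow cup at (230,205) hasn't moved. Next I'll turn it through high waypoints to a hover over the peg.

```bash
python3 - <<'E'
from h import *
p=np.array(sense()["position"])
for dz in (.10,.06,.03):
    try: movel(list(p+[0,0,dz]),.2); break
    except MotionError as x: print(dz,x)
st()
def go(c,el,yd):
    R=toolR(el,np.radians(yd),0); q=solve_ik(tcp(c,R),eul(R))
    print(el,None if q is None else np.round(q,2))
    if q is None: raise SystemExit
    reach(tcp(c,R),eul(R)); return st()
go([.60,.08,.34],60,0)
go([.63,-.03,.32],90,0)
go(PEG+[0,0,.135-S],EL+90,0)
for n in("side","top"):
    s,P=snap(n); np.savez(f"{n}h.npz",P=P,im=s["image"]); cv2.imwrite(f"pics/hov_{n}.png",s["image"][60:360,120:520,::-1].repeat(2,0).repeat(2,1))
E
```

```text
8.19 [0.6792 0.1647 0.2316] [-0.44  0.35 -0.03  2.16  2.14  0.48 -0.92] [-0.3 -1.  -2.1] 0.0511 62.4
60 [ 0.84  0.33 -1.27  1.94  0.77  0.72  0.75]
9.67 [0.6091 0.0795 0.3224] [ 0.84  0.33 -1.26  1.94  0.77  0.72  0.75] [ 0.1  0.5 -1.2] 0.0512 62.5
90 [ 0.74  0.66 -1.16  1.53  0.62  1.36  1.1 ]
10.32 [ 0.6301 -0.029   0.2997] [ 0.74  0.67 -1.16  1.53  0.62  1.36  1.1 ] [-1.   1.  -0.8] 0.0512 62.6
125 [ 0.46  1.09 -0.89  1.15  0.59  1.81  1.19]
11.06 [ 0.6357 -0.0628  0.1357] [ 0.46  1.09 -0.89  1.16  0.59  1.81  1.19] [-0.3  0.3 -0.5] 0.0515 62.6
```

View pics/hov_side.png

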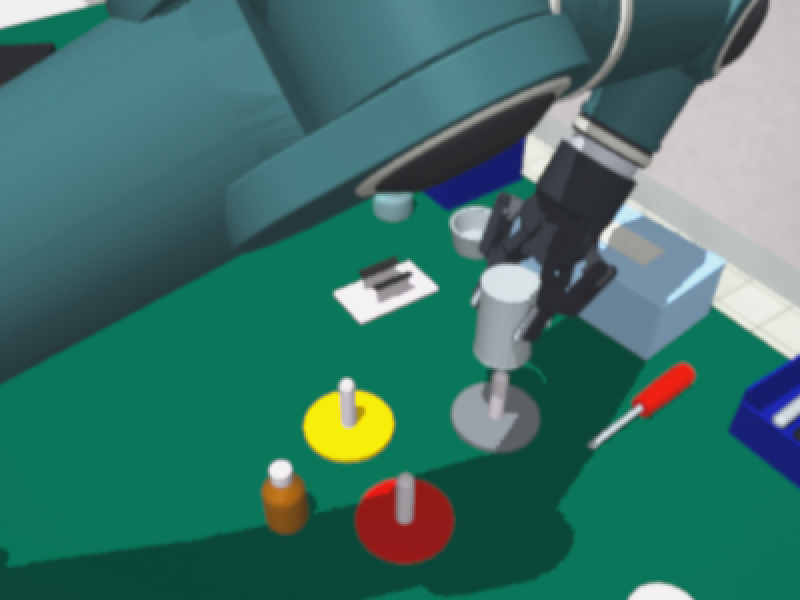

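The cup hangs mouth down at crop (508,315), with its closed end up, directly over the grey peg (500,395). I'll measure its axis and tilt before lowering.

```bash
cat > fit.py <<'E'
from h import *
from scipy.optimize import least_squares
def upfit(P,im,zr):
    m=(np.hypot(P[...,0]-PEG[0],P[...,1]-PEG[1])<.04)&(P[...,2]>zr[0])&(P[...,2]<zr[1])&(im.min(-1)>85)
    Q=P[m]; zc=np.mean(zr)
    def f(p): return np.hypot(Q[:,0]-p[0]-p[2]*(Q[:,2]-zc),Q[:,1]-p[1]-p[3]*(Q[:,2]-zc))-.026
    r=least_squares(f,[*PEG[:2],0,0],loss="soft_l1",f_scale=.0015); k=np.abs(f(r.x))<.003
    print("axis",r.x[:2].round(4),"tilt deg",np.degrees(r.x[2:]).round(1),len(Q),k.mean().round(2)); return r.x
E
python3 - <<'E'
from fit import *
for n in("side","top"):
    d=np.load(n+"h.npz"); P=d["P"]; im=d["im"]
    if n=="side": upfit(P,im,(.105,.182)); 
    m=(np.hypot(P[...,0]-PEG[0],P[...,1]-PEG[1])<.045)&(P[...,2]>.178)&(P[...,2]<.195)&(im.min(-1)>100)
    Q=P[m]; print(n,len(Q),Q.mean(0).round(4) if len(Q) else "", np.degrees(np.linalg.lstsq(np.c_[Q[:,:2]-Q[:,:2].mean(0),np.ones(len(Q))],Q[:,2],rcond=None)[0][:2]).round(1) if len(Q)>20 else "")
E
```

```text
axis [ 0.6455 -0.0631] tilt deg [ 0.  -0.1] 881 0.86
side 522 [ 0.6431 -0.0647  0.1845] [1.8 0.5]
top 633 [ 0.6438 -0.0633  0.186 ] [-0.2 -0.1]
```

The cup is centred to within about 1.5 mm and is upright. Now I'll lower it.

```bash
python3 - <<'E'
from fit import *
R=toolR(EL+90,0,0); off=np.array([0,-.001,0])
print(movel(tcp(PEG+off+[0,0,.050-S],R),.08,stop_force=8)); st()
print(movel(tcp(PEG+off+[0,0,.037-S],R),.02,stop_force=6)); st()
s,P=snap("side"); upfit(P,s["image"],(.02,.085)); cv2.imwrite("pics/low.png",s["image"][160:310,260:460,::-1].repeat(4,0).repeat(4,1))
E
```

```text
False
12.38 [ 0.6355 -0.0654  0.0491] [ 0.45  1.18 -0.86  1.17  0.64  1.71  1.19] [ 0.2  0.4 -1.6] 0.0509 62.6
True
12.8 [ 0.6353 -0.0656  0.0427] [ 0.45  1.19 -0.85  1.17  0.64  1.71  1.19] [ 0.8 -0.9  3.8] 0.0514 63.1
axis [ 0.6452 -0.0661] tilt deg [ 0.4 -0.2] 583 0.82
```

View pics/low.png

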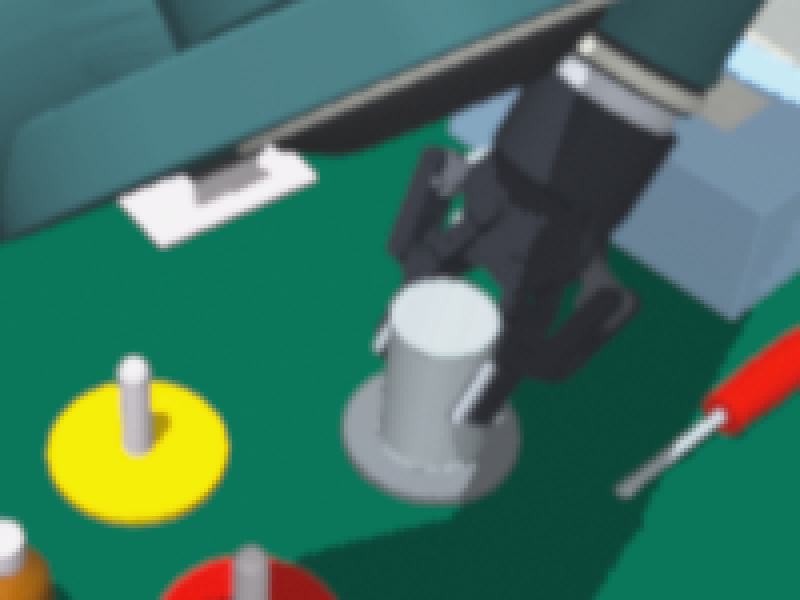

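The cup is over the peg at crop (440,370), with its rim at the base. Contact came about 1.5 mm early, so I'll press gently to confirm it is seated before I release.

```bash
python3 - <<'E'
from fit import *
p=np.array(sense()["position"]); print(movel(list(p-[0,0,.003]),.01,stop_force=8)); st()
s,P=snap("top"); im=s["image"]
m=(np.hypot(P[...,0]-PEG[0],P[...,1]-PEG[1])<.045)&(P[...,2]>.085)&(P[...,2]<.105)&(im.min(-1)>100); print(m.sum(),P[m].mean(0).round(4))
E
```

```text
True
13.07 [ 0.6353 -0.0656  0.0427] [ 0.45  1.19 -0.85  1.17  0.64  1.71  1.19] [0.8 0.6 4.4] 0.0509 63.1
546 [ 0.6433 -0.0657  0.0915]
```

```bash
python3 - <<'E'
from fit import *
set_gripper(.085); st()
p=np.array(sense()["position"]); z=toolR(EL+90,0,0)[:,2]
for v in (-.13*z,-.09*z,np.array([0,0,.13])):
    try: print(movel(list(p+v),.1,stop_force=10)); break
    except MotionError as x: print(x)
st()
try: movel(list(np.array(sense()["position"])+[0,0,.06]),.15)
except MotionError as x: print(x)
st()
s,P=snap("side"); upfit(P,s["image"],(.02,.085)); cv2.imwrite("pics/end.png",s["image"][60:460,100:640,::-1].repeat(1,0))
t,P=snap("top"); im=t["image"]
m=(np.hypot(P[...,0]-PEG[0],P[...,1]-PEG[1])<.045)&(P[...,2]>.085)&(P[...,2]<.105)&(im.min(-1)>100); print(m.sum(),P[m].mean(0).round(4))
E
```

```text
13.55 [ 0.6349 -0.0656  0.0417] [ 0.45  1.19 -0.85  1.17  0.64  1.71  1.19] [ 1.6  0.1 -0.5] 0.0852 0.0
False
15.51 [ 0.7094 -0.0654  0.1481] [ 0.12  1.05 -0.21  0.88  0.16  1.84  1.52] [ 0.3 -0.3  0.4] 0.0849 0.0
the arm cannot follow that straight line within its joint ranges
15.51 [ 0.7094 -0.0654  0.1481] [ 0.12  1.05 -0.21  0.88  0.16  1.84  1.52] [ 0.3 -0.3  0.4] 0.0849 0.0
axis [ 0.6455 -0.0659] tilt deg [0.1 0.2] 561 1.0
291 [ 0.6429 -0.0559  0.0915]
```

View pics/end.png

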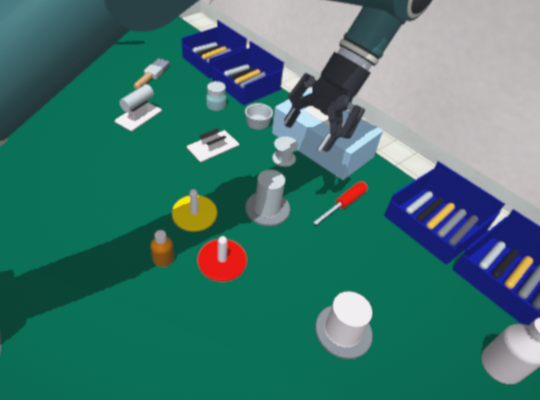

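The wide cup stands upright over the grey peg at crop (268,195). The narrow cup (137,103) and the jar (347,320) haven't moved, and the gripper is clear with no contact force.

```bash
python3 -c "
from rig import *
close_job()"
```

```text
the job is handed in; nothing more can be done
```

The wide cup stands mouth down over the free grey peg, upright and released; the narrow cup and jar were left as they were, and the job was handed in at about 16 s on the robot's clock.

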